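# Strap a collimator in its cradle and hold the cradle to the fence

## Task

I am about to bolt the collimator cradle to the optical breadboard and need a third hand. First press both hinged straps down over the tube until they snap shut. Then slide the cradle until the long far edge of its base is flush against the steel fence and finish while still holding it there with a steady push of about 15 newtons (do not let go), leaving the other things on the bench where they are.

Things in the scene. Friction and masses are not known exactly. Their poses are not given: they have to be found in the camera images.
- breadboard: Fixed black optical breadboard, 300 mm (x) by 450 mm (y) by 12 mm thick, flat on the bench, with a 25 mm grid of small steel hole mouths. Origin: centre of its underside, at bench height; z up. Its x axis points roughly away from the robot, at right angles to the fence. Place and yaw vary.
- fence: Steel straight-edge bar screwed to the breadboard's far side, fixed and rigid: 20 mm (x) by 300 mm (y) by 25 mm high. Origin: centre of its underside, 12 mm above the bench. Axes parallel to the breadboard's. The cradle goes against its near face, 10 mm to -x of the origin.
- cradle: Loose aluminium cradle: plate 90 (x) by 160 (y) by 15 mm with two V saddles at y = +-50 (22 wide, x -18 to +42, up to 55 high; 64 with shut straps). Origin: centre of underside. Edge x = +45 goes to the fence; edge x = -45, on the robot's side, is free to push on. 0.7 kg with tube; friction takes 2 to 4 N of a push. Starts with its middle 35 to 80 mm off the fence, askew by up to 0.25 rad.
- edge_left (a point): Left (+y) end of the cradle's fence edge: on the cradle at x = +45, y = +80 mm, half way up the 15 mm plate. Flush: it lies on the fence's near face.
- edge_right (a point): Right (-y) end of the same edge: on the cradle at x = +45, y = -80 mm.
- collimator: Black round tube, 30 mm across, 190 mm long, lying loose in both V saddles along the cradle's y, with a 35 mm collar outside each saddle. Origin: on its axis, mid-length; its y runs along it. In place it lies at x = +12, y = 0, z = +42 mm of the cradle, with about 1 mm of play under the shut straps.
- strap_left (a joint): Hinge angle (rad) of the steel strap over the left (+y) saddle: 0 shut (level), grows as its near end rises; starts at 0.45 to 0.8, stays where left. Hinge line along y at x = +39, z = +57 mm of the cradle; strap 20 mm wide, 76 mm long towards -x, ending in a black thumb tab. A spring ball catch meets it at about 0.15; less than 10 N down near the tab snaps it past to 0, where it holds.
- strap_right (a joint): The same for the strap over the right (-y) saddle.
- strap_left_tab (a point): Centre of the top of the left strap's thumb tab (16 by 22 mm), 68 mm from the hinge line; it moves with the strap. Shut, it lies at x = -29, y = +50, z = +64 mm of the cradle.
- strap_right_tab (a point): The same on the right strap; shut at x = -29, y = -50, z = +64 mm of the cradle.
- clamp_a: Bystander: steel forked toe clamp, 62 by 26 by 14 mm, lying on the breadboard.
- clamp_b: Bystander: a second toe clamp, behind the fence.
- lens_post: Bystander: lens on a black post, 40 mm across at the foot, 104 mm high, standing on the breadboard beside the cradle.
- screw_cup: Bystander: small white plastic cup of screws, 46 mm across, 18 mm high, on the breadboard beside the cradle.
- hex_driver: Bystander: hex driver lying on the bench, 193 mm long, 22 mm high.
- marker: Bystander: marker pen with a blue cap lying on the bench, 146 mm long.
- part_box: Bystander: clear plastic box of small parts, 126 by 166 by 65 mm, on the bench.

How it is judged:
By the outcome, as a careful person would: the job done as asked, in the order asked, and still so for the second after the job is handed in, while the arm keeps its last pose, push and grip.
It also fails if it takes over 72 s, if anything falls off the work surface, if the arm or the gripper's body presses on something with over 40 N, if the wrist force passes 120 N, or if a joint passes its speed limit or range.

## Robot

A 6-joint arm with a two-finger parallel gripper is mounted at the origin on the work surface. World frame = base frame: x ahead of the robot, y to its left, z up, the work surface at z = 0. Lengths are in m, angles in rad, forces in N, time in s.
With the tool pointing down it reaches from about 0.275 to 0.825 m from the base axis. Payload 4.9 kg.
Tool frame: the origin (TCP) lies at the very end of the fingers, on their centre line; the grasp point (between the pads) lies 19 mm behind it; x points along the fingers, y is the direction in which the jaws open and shut, and the axes are right-handed (so a half turn about x gives the same grasp; the last joint's range is limited). The gripper opens to 85 mm and grips with 20 to 120 N. Pads are 22 mm wide; open, the fingers measure 114 mm over their backs; the gripper's body (76 mm by 85 mm) begins 54 mm behind the grasp point. The pads swing forward as they close: fully open they stand 13 mm farther back than shut.
Start: joints at [1.073, 0.326, -0.193, 1.052, 0, 1.437], TCP at [0.196, 0.514, 0.231] pointing down, gripper open.
Joint ranges: [-2.65, 2.65], [-0.97, 1.79], [-1.3, 1.35], [-1.93, 2.1], [-1.47, 1.37], [-3.14, 3.14]. Speed limits (rad/s): [2.57, 2.57, 3.14, 3.14, 3.14, 3.14].

## Interface

Orientations are given as a unit quaternion [x, y, z, w].
In Python, from plant import r gives the robot as it stands.
- The arm moves only by the tool arm_command, never from a script. Its argument "motion" is a list of rows, each a list of 2 entries, a list of its own where there are three numbers: the shift along the tool's x, y, z in m, then the turn, a rotation vector about the tool's x, y, z in degrees. A call has 1 to 20 rows; each row shifts and turns the pose as measured when the row begins, along the tool's axes as they then stand; what a row does not reach is not made up. A row lasts 1/10 s, in which the tool goes at most 50 mm and 8.59 degrees, less where a joint would pass 70% of its speed; a pose out of reach is approached as far as the arm can. A call with a gripper value outside its range is refused whole. "jaw" is the finger opening in m, from 0 to 0.0854, set as the call begins (left out, the last holds). The fingers move at their own pace and stop on an object; "squeeze" is the grip in N (left out, the last holds). Time passes only in rows, so rows that do not move let the fingers close. It gives the time, the measured TCP pose, the force and the opening at its end, in the units of the state.
- r.state(): the state, without advancing time (a new reading comes with each control period).
- r.get_image(name): name is "scene" or "top"; returns (picture, depth): 480x640x3 uint8, red, green, blue; 480x640 float32, m along the optical axis (not along the pixel's ray), 0 where there is no reading.
- r.camera_info(name): a dict with "mtx" (3x3 intrinsics, pixels), "world_from_camera" (4x4, takes a point from camera to world coordinates). Camera axes: x right, y down, z forward; pixel columns grow to the right and rows downward; lengths in m; the calibration is good to about 2 mm. A picture is of the moment at which its call begins. camera_info takes no time and is no camera call.
- r.finish_job(): hands the job in, once; it reports no verdict.
The state is a dict: "clock": time; "q": joint angles; "dq": joint speeds; "effort": joint torques, N m; "tcp_pos": TCP position; "tcp_rot": TCP orientation; "force": force on the tool from outside, world axes, zero at the start; "torque": the same for the moment, N m; "gripper_width": finger opening in m.
Only numpy, scipy, OpenCV 4.12 (cv2) and the standard library are available. Lean on these libraries where they do the work, as an engineer would, in place of code of your own. Each camera call takes 0.05 s, during which the arm holds its last target. There are 200 camera calls.

## Working session

There is one attempt and no reset: what is moved stays moved. The work goes in short steps, Python scripts to look and compute and a tool call to move; the robot and the scene stay as the last step left them, time stands still between calls to the robot, and variables do not carry over. Pictures are saved under pics/ and viewed, about 8 in all and at most 12, crops included, and the job is handed in when it is done.

Besides the shell and the picture viewer there is one more tool, called as name(argument=value, ...) on one line, values as JSON. arm_command: Moves the arm, as the interface text tells. Its arguments: {"type":"object","properties":{"motion":{"type":"array","items":{"type":"array"}},"jaw":{"type":"number"},"squeeze":{"type":"number"}},"required":["motion"]}

```bash
mkdir -p pics; ls; cat > h.py <<'E'
import numpy as np, cv2
from plant import r
def shot(n):
    im,d=r.get_image(n); c=r.camera_info(n); K=np.array(c["mtx"]); T=np.array(c["world_from_camera"])
    v,u=np.mgrid[:480,:640]
    P=np.stack([(u-K[0,2])/K[0,0]*d,(v-K[1,2])/K[1,1]*d,d],-1)@T[:3,:3].T+T[:3,3]
    P[d==0]=np.nan
    return im,P,K,T
E
python3 - <<'E'
from h import *
for n in("scene","top"):
    im,P,K,T=shot(n); np.savez(n+"0.npz",im=im,P=P,K=K,T=T); cv2.imwrite(f"pics/{n}0.png",im[...,::-1]); print(n,K[0,0],T.round(3).tolist())
print(r.state())
E
```

```text
pics
scene 446.317069829999 [[0.716, 0.535, -0.448, 0.993], [0.698, -0.559, 0.448, -0.422], [-0.01, -0.633, -0.774, 0.818], [0.0, 0.0, 0.0, 1.0]]
top 523.4402691439665 [[-0.0, -0.997, 0.077, 0.488], [-1.0, 0.002, 0.016, -0.013], [-0.016, -0.077, -0.997, 1.456], [0.0, 0.0, 0.0, 1.0]]
{'clock': 0.1, 'q': array([ 1.07280792e+00,  3.26869677e-01, -1.93463357e-01,  1.05201171e+00,
       -2.87234408e-06,  1.43657479e+00]), 'dq': array([-0.0006323 , -0.00021208,  0.00290451, -0.00059455,  0.00098659,
       -0.00084015]), 'effort': array([ 1.82409945e-03, -4.44238544e+01,  2.63038051e+01,  7.88869889e-03,
       -4.98901016e-06,  1.74279023e-05]), 'tcp_pos': array([0.19544164, 0.51355323, 0.23058798]), 'tcp_rot': array([ 0.12738239,  0.69561189, -0.12842367,  0.69527346]), 'force': array([-0.03462165, -0.53924977, -0.15152627]), 'torque': array([-0.04172317, -0.01182984,  0.0089984 ]), 'gripper_width': 0.08521416264314091}
```

View pics/top0.png

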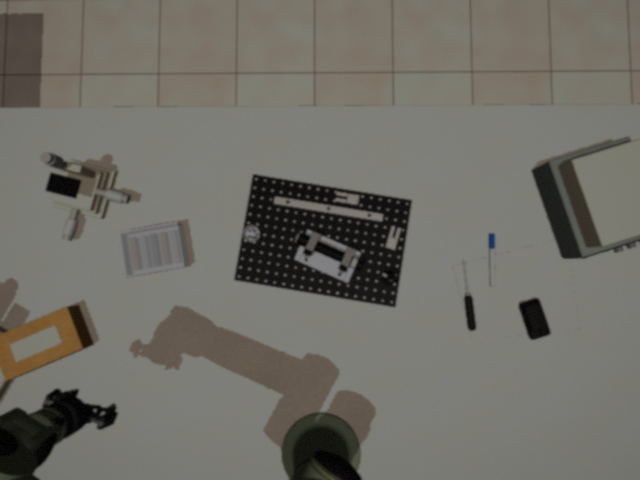

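View pics/scene0.png

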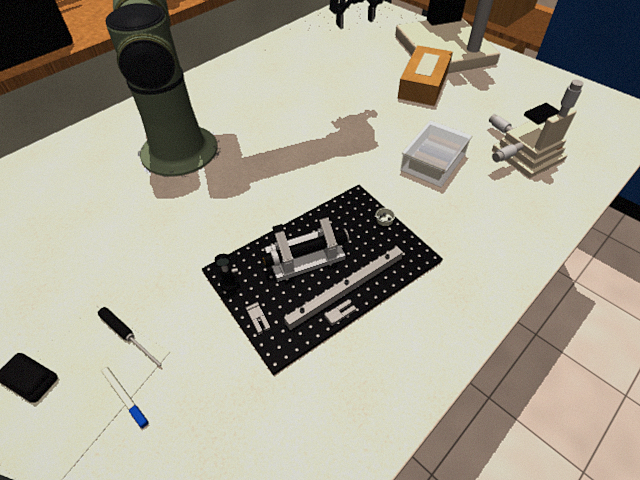

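Top view: breadboard corners near (253,175), (411,200), (395,306) and (235,280). The fence runs (274,200)–(382,217), the cradle is at about (330,255), the lens post at (388,277) and the cup at (251,233). The scene view shows both straps open, and clamp_a lying right of the fence end.

```bash
python3 - <<'E'
from h import *
tiles=[]
for n,(u0,v0,u1,v1) in(("top",(225,165,425,315)),("scene",(195,180,445,380))):
    D=np.load(n+"0.npz");P=D["P"];im=D["im"]
    reg=np.zeros((480,640),bool);reg[v0:v1,u0:u1]=1
    w=(im.min(-1)>90)
    z=P[...,2]
    # board height
    m=reg&(z<.02); print(n,"board z med",np.nanmedian(z[m&(im.max(-1)<60)]))
    m=reg&(z>.03)&(z<.043)&w
    k,l,s,c=cv2.connectedComponentsWithStats(m.astype(np.uint8))
    for i in range(1,k):
        if s[i,4]>60:
            q=P[l==i][:,:2].astype(np.float32); print("z37",s[i],cv2.minAreaRect(q*1000), np.median(z[l==i]).round(4))
    m=reg&(z>.021)&(z<.0315)&w
    k,l,s,c=cv2.connectedComponentsWithStats(m.astype(np.uint8))
    for i in range(1,k):
        if s[i,4]>40:
            q=P[l==i][:,:2].astype(np.float32); print("z27",s[i],cv2.minAreaRect(q*1000), np.median(z[l==i]).round(4))
    if n=="top": tiles=cv2.resize(im[225:300,280:400],None,fx=6.5,fy=6.5,interpolation=cv2.INTER_CUBIC)
    else: t2=cv2.resize(im[205:295,200:360],None,fx=5,fy=5,interpolation=cv2.INTER_CUBIC)
cv2.imwrite("pics/tc.png",cv2.convertScaleAbs(tiles[...,::-1],alpha=1.5));cv2.imwrite("pics/sc.png",t2[...,::-1])
E
```

```text
top board z med 0.011174043174219328
z37 [275 197 107  24 652] ((658.7844848632812, -20.015518188476562), (294.57281494140625, 18.75604820251465), 80.43444061279297) 0.0363
z27 [346 194  12  10  60] ((687.2611694335938, -84.97337341308594), (32.55183410644531, 23.563983917236328), 79.845947265625) 0.0237
z27 [321 236  25  14 117] ((564.912109375, -34.07332229614258), (73.11643981933594, 12.742612838745117), 65.62504577636719) 0.0263
z27 [295 247  58  35 652] ((508.8482971191406, -7.775901794433594), (158.62542724609375, 42.634910583496094), 66.11363983154297) 0.026
scene board z med 0.011591459621318079
z37 [ 285  247  118   77 1055] ((659.7947998046875, -21.9801025390625), (299.9443664550781, 21.48213768005371), 80.3614730834961) 0.0366
z27 [288 232  30  14 173] ((502.1272277832031, 4.126369476318359), (72.90148162841797, 18.86268424987793), 65.67837524414062) 0.0268
z27 [265 245  11   8  53] ((469.5217590332031, -66.57990264892578), (23.245765686035156, 16.660295486450195), 75.11536407470703) 0.0267
z27 [272 246  73  32 619] ((556.0718994140625, -30.70990753173828), (159.34616088867188, 37.73684310913086), 65.95401000976562) 0.0268
z27 [247 303  23  29 209] ((581.2329711914062, -199.75701904296875), (25.864952087402344, 62.323665618896484), 72.44923400878906) 0.0225
z27 [325 302  30  21 181] ((691.1507568359375, -74.44773864746094), (61.44729232788086, 26.016071319580078), 79.4175033569336) 0.0225
```

View pics/tc.png

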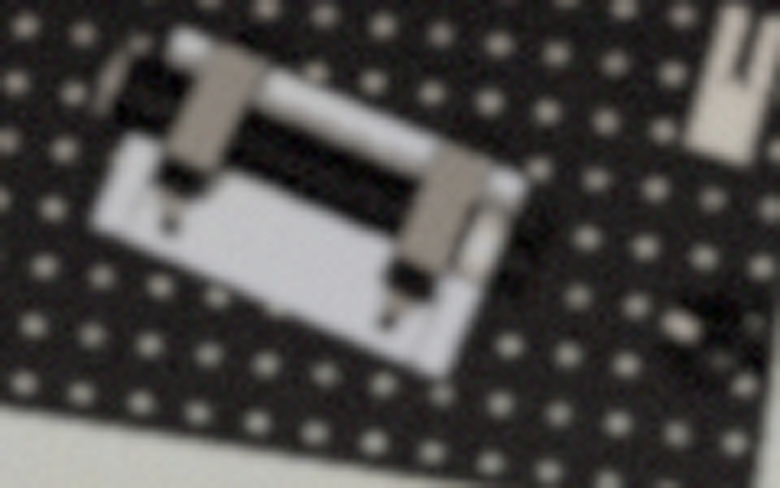

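View pics/sc.png

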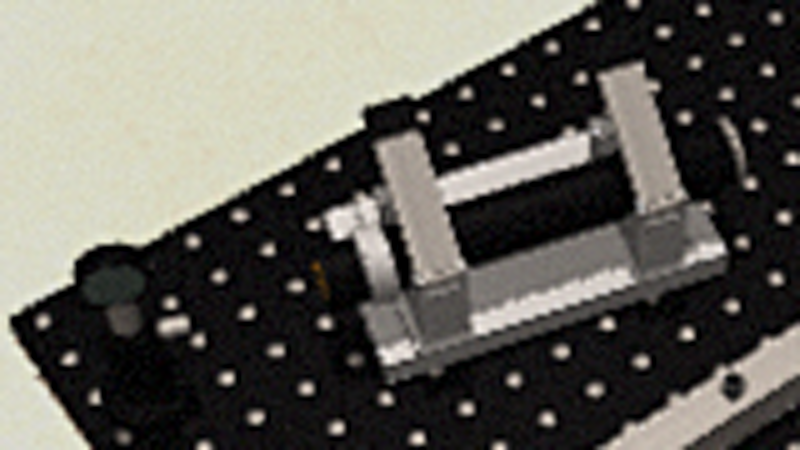

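The crops show both straps raised with black thumb tabs toward the robot. The lens post is to the right of the cradle, lens at about (110,270) in the scene crop, and the fence is clear. Next I'll refine the poses, strap angles and bystander clearances.

```bash
cat >> h.py <<'E'
from scipy.spatial.transform import Rotation as Ro
F0=np.array([.6593,-.0215,.012]); yf=np.deg2rad(-9.6)
def ax(y): return np.array([np.cos(y),np.sin(y),0]),np.array([-np.sin(y),np.cos(y),0])
def rect(P,reg,z0,z1,w): return P[reg&w&(P[...,2]>z0)&(P[...,2]<z1)]
def plan(p,rot=None,rows=True):
    s=r.state(); R=Ro.from_quat(s["tcp_rot"]); d=R.inv().apply(np.array(p)-s["tcp_pos"])
    print("tcp",s["tcp_pos"].round(4),"tool shift mm",(d*1e3).round(1),"norm",np.linalg.norm(d).round(4))
    if rot is not None: print("rotvec deg",np.rad2deg((R.inv()*rot).as_rotvec()).round(2))
def down(yaw,tilt=0):
    "tool x down (tilted toward +n by tilt), tool y along -t of yaw"
    n,t=ax(yaw); x=np.array([0,0,-1.])*np.cos(tilt)+n*np.sin(tilt); y=t
    return Ro.from_matrix(np.stack([x,y,np.cross(x,y)],1))
E
python3 - <<'E'
from h import *
pts=[];cl=[]
for n in("top","scene"):
    D=np.load(n+"0.npz");P=D["P"].reshape(-1,3);im=D["im"].reshape(-1,3)
    k=(np.abs(P[:,0]-.57)<.25)&(np.abs(P[:,1]+.02)<.28)&(P[:,2]>.008)
    pts.append(P[k]);cl.append(im[k])
yc=np.deg2rad(-24);nx,ty=ax(yc);C=np.array([.5313,-.0187,.012])
for n,P,c in zip(("top","scene"),pts,cl):
    q=np.stack([(P-C)@nx,(P-C)@ty,P[:,2]-.012],1)*1e3
    pl=q[(np.abs(q[:,2]-15)<4)&(c.min(1)>90)&(np.abs(q[:,0])<55)&(np.abs(q[:,1])<90)]
    print(n,"plate ext",np.percentile(pl,[1,99],axis=0).round(1).tolist())
    for sy in(50,-50):
        s=q[(np.abs(q[:,1]-sy)<9)&(q[:,2]>58)&(q[:,0]<36)&(q[:,0]>-45)&(c.min(1)>60)]
        if len(s)>5:
            f=np.polyfit(s[:,0],s[:,2],1); print(n,sy,len(s),"theta",np.arctan(-f[0]).round(3),"x range",s[:,0].min().round(1),s[:,0].max().round(1),"z",s[:,2].min().round(1),s[:,2].max().round(1))
    # tall things outside the cradle in cradle frame
    o=q[(q[:,2]>22)&((np.abs(q[:,1])>100)|(q[:,0]<-55))&(q[:,0]<60)]
    if len(o): print("tall others",np.percentile(o,[2,50,98],axis=0).round(0).tolist())
print(Ro.from_quat(r.state()["tcp_rot"]).as_matrix().round(3))
zt=C+nx*-.012+ty*.05; plan([zt[0],zt[1],.19],down(yc)); plan([zt[0],zt[1],.19],down(yc+np.pi))
E
```

```text
top plate ext [[-45.7, -77.0, 11.1], [42.9, 78.3, 18.7]]
top 50 123 theta 0.377 x range -29.8 35.7 z 60.4 103.8
top -50 127 theta 0.4 x range -29.7 35.5 z 58.4 103.7
tall others [[-32.0, -188.0, 23.0], [10.0, -171.0, 58.0], [21.0, 207.0, 105.0]]
scene plate ext [[-44.0, -79.8, 11.4], [45.2, 76.8, 18.0]]
scene 50 200 theta 0.61 x range -7.4 35.9 z 61.8 98.8
scene -50 217 theta 0.596 x range -21.7 35.3 z 64.5 102.1
tall others [[8.0, -191.0, 25.0], [18.0, -177.0, 60.0], [26.0, -159.0, 103.0]]
[[-0.001  0.356  0.935]
 [-0.001  0.935 -0.356]
 [-1.    -0.002 -0.   ]]
tcp [0.1954 0.5136 0.2306] tool shift mm [  41.  -327.3  494. ] norm 0.594
rotvec deg [ 3.16 -0.01  0.09]
tcp [0.1954 0.5136 0.2306] tool shift mm [  41.  -327.3  494. ] norm 0.594
rotvec deg [-1.7684e+02 -1.4000e-01 -1.0000e-02]
```

Both straps are at about 0.6 rad, and the plate fits the estimated pose (90 × 160 within 2–3 mm). The lens post is at y ≈ -172 in the cradle frame, well clear. Moving above the left tab with the jaws shut.

arm_command(motion=[[[0.003,-0.023,0.035],[0,0,0]],[[0.003,-0.023,0.035],[0,0,0]],[[0.003,-0.023,0.035],[0,0,0]],[[0.003,-0.023,0.035],[0,0,0]],[[0.003,-0.023,0.035],[0,0,0]],[[0.003,-0.023,0.035],[0,0,0]],[[0.003,-0.023,0.035],[0,0,0]],[[0.003,-0.023,0.035],[0,0,0]],[[0.003,-0.023,0.035],[0,0,0]],[[0.003,-0.023,0.035],[0,0,0]],[[0.003,-0.023,0.035],[0,0,0]],[[0.003,-0.023,0.035],[0,0,0]],[[0.003,-0.023,0.035],[0,0,0]],[[0.002,-0.023,0.035],[0,0,0]],[[0,0,0],[3.1,0,0]],[[0,0,0],[0,0,0]]], jaw=0)

```text
clock: 1.7
tcp_pos: [0.5503, 0.0194, 0.1821]
tcp_rot: [0.145, 0.694, -0.147, 0.69]
force: [-0.2, 0.3, 0.4]
gripper_width: 0.0002
```

```bash
cat >> h.py <<'E'
yc=np.deg2rad(-24);nx,ty=ax(yc);C=np.array([.5313,-.0187,.012])
def cr(x,y,z): return C+(nx*x+ty*y+np.array([0,0,z]))*1e-3
E
python3 - <<'E'
from h import *
plan(cr(-12,50,135),down(yc)); print(r.state()["force"],r.state()["clock"])
E
```

```text
tcp [0.5503 0.0194 0.1821] tool shift mm [ 35.1   7.7 -13.7] norm 0.0385
rotvec deg [ 0.18 -0.29  0.25]
[-0.21347153  0.32971505  0.40351905] 1.7
```

arm_command(motion=[[[0.017,0.004,-0.007],[0,0,0]],[[0.017,0.004,-0.007],[0,0,0]],[[0.008,0,0],[0,0,0]],[[0.008,0,0],[0,0,0]],[[0.008,0,-0.001],[0,0,0]],[[0.008,0,-0.001],[0,0,0]],[[0.008,0,-0.002],[0,0,0]],[[0.006,0,-0.002],[0,0,0]],[[0.006,0,-0.002],[0,0,0]],[[0.006,0,-0.002],[0,0,0]]])

```text
clock: 2.7
tcp_pos: [0.531, 0.0376, 0.0868]
tcp_rot: [0.142, 0.693, -0.145, 0.691]
force: [0.4, 0.7, 4.4]
gripper_width: 0.0001
```

```bash
python3 - <<'E'
from h import *
plan(cr(-25,50,64),down(yc)); print(r.state()["force"],r.state()["clock"])
E
```

```text
tcp [0.531  0.0376 0.0868] tool shift mm [10.9 -1.3 -1.8] norm 0.0111
rotvec deg [ 0.57 -0.12  0.21]
[0.3628048  0.69344184 4.38927973] 2.7
```

Contact at 4 N. Continuing down through the catch.

arm_command(motion=[[[0.004,-0.001,-0.001],[0,0,0]],[[0.004,0,-0.001],[0,0,0]],[[0.004,0,0],[0,0,0]],[[0.004,0,0],[0,0,0]],[[0.003,0,0],[0,0,0]]])

```text
clock: 3.2
tcp_pos: [0.5286, 0.0379, 0.0733]
tcp_rot: [0.143, 0.693, -0.144, 0.692]
force: [-12.0, -0.0, 37.3]
gripper_width: 0.0002
```

It bottomed at z = 0.073 m (76 mm expected, less calibration error), so the strap should be shut. Lifting and moving over the right strap.

arm_command(motion=[[[-0.02,0,0],[0,0,0]],[[-0.03,0,0.003],[0,0,0]],[[-0.03,0,0.004],[0,0,0]],[[0,-0.025,0.003],[0,0,0]],[[0,-0.025,0.003],[0,0,0]],[[0,-0.025,0],[0,0,0]],[[0,-0.025,0],[0,0,0]],[[0,0,0],[0,0,0]]])

```text
clock: 4.0
tcp_pos: [0.5027, -0.0621, 0.1595]
tcp_rot: [0.141, 0.69, -0.143, 0.695]
force: [0.2, 0.8, -0.6]
gripper_width: 0.0001
```

```bash
python3 - <<'E'
from h import *
plan(cr(-12,-50,105),down(yc)); print(r.state()["force"],r.state()["clock"])
im,P,K,T=shot("scene"); cv2.imwrite("pics/s2.png",cv2.resize(im[180:300,190:370],None,fx=4,fy=4,interpolation=cv2.INTER_CUBIC)[...,::-1])
E
```

```text
tcp [ 0.5027 -0.0621  0.1595] tool shift mm [42.4  1.3 -3.8] norm 0.0426
rotvec deg [0.76 0.45 0.07]
[ 0.2386717   0.77279708 -0.57887384] 4.0
```

View pics/s2.png

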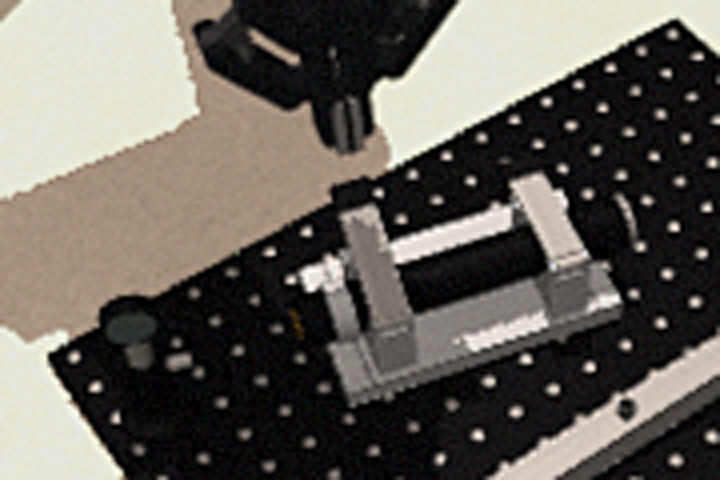

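The left strap now lies flat at crop (540,215), so it is shut. The right strap is still up at (375,270), with the fingers directly above its tab.

arm_command(motion=[[[0.015,0.001,-0.003],[0.8,0,0]],[[0.015,0,-0.001],[0,0,0]],[[0.01,0,0],[0,0,0]],[[0.007,0,-0.001],[0,0,0]],[[0.006,0,-0.002],[0,0,0]],[[0.006,0,-0.002],[0,0,0]],[[0.006,0,-0.002],[0,0,0]],[[0.006,0,-0.002],[0,0,0]],[[0.004,0,-0.002],[0,0,0]],[[0.004,0,-0.001],[0,0,0]],[[0.004,0,0],[0,0,0]]])

```text
clock: 5.15
tcp_pos: [0.4924, -0.0508, 0.074]
tcp_rot: [0.146, 0.687, -0.146, 0.696]
force: [-8.2, 2.6, 28.0]
gripper_width: -0.0
```

arm_command(motion=[[[-0.02,0,0],[0,0,0]],[[-0.03,0,0],[0,0,0]],[[-0.03,0.01,-0.02],[0,0,0]],[[0,0.015,-0.02],[0,0,0]],[[0,0.015,-0.02],[0,0,0]],[[0,0.01,0],[0,0,0]],[[0,0,0],[0,0,0]]], jaw=0.0854)

```text
clock: 5.85
tcp_pos: [0.4572, 0.0207, 0.1561]
tcp_rot: [0.147, 0.686, -0.147, 0.697]
force: [0.8, -0.1, -0.2]
gripper_width: 0.0853
```

```bash
python3 - <<'E'
from h import *
plan(cr(-85,0,80),down(yc,np.deg2rad(15))); print(r.state()["force"],r.state()["clock"])
t=[]
for n in("top","scene"):
    im,P,K,T=shot(n)
    if n=="scene": cv2.imwrite("pics/s3.png",cv2.resize(im[180:300,190:370],None,fx=4,fy=4,interpolation=cv2.INTER_CUBIC)[...,::-1])
    q=np.stack([(P-C)@nx,(P-C)@ty,P[...,2]-.012],-1).reshape(-1,3)*1e3;c=im.reshape(-1,3)
    pl=q[(np.abs(q[:,2]-15)<4)&(c.min(1)>90)&(np.abs(q[:,0])<65)&(np.abs(q[:,1])<95)]
    print(n,len(pl),"plate ext",np.percentile(pl,[1,99],axis=0).round(1).tolist(),cv2.minAreaRect(pl[:,:2].astype(np.float32)))
    for sy in(50,-50):
        s=q[(np.abs(q[:,1]-sy)<9)&(q[:,2]>55)&(q[:,2]<110)&(q[:,0]<36)&(q[:,0]>-30)&(c.min(1)>60)]
        if len(s)>5: f=np.polyfit(s[:,0],s[:,2],1); print(sy,len(s),np.arctan(-f[0]).round(3),s[:,2].max().round(1))
E
```

```text
tcp [0.4572 0.0207 0.1561] tool shift mm [64.1 -6.1 -2.3] norm 0.0644
rotvec deg [ -0.02 -14.14  -0.24]
[ 0.79735336 -0.1235179  -0.22460586] 5.85
top 220 plate ext [[-44.4, -73.8, 11.1], [42.7, 80.1, 18.7]] ((-0.5635223388671875, 3.1380386352539062), (88.31627655029297, 155.13436889648438), 0.676839292049408)
50 147 0.004 67.9
-50 146 0.018 68.6
scene 854 plate ext [[-44.1, -80.0, 11.6], [45.1, 77.6, 18.0]] ((0.20884323120117188, -0.8850250244140625), (92.67914581298828, 159.7972412109375), 0.22107887268066406)
50 171 -0.006 66.5
-50 183 -0.006 66.1
```

View pics/s3.png

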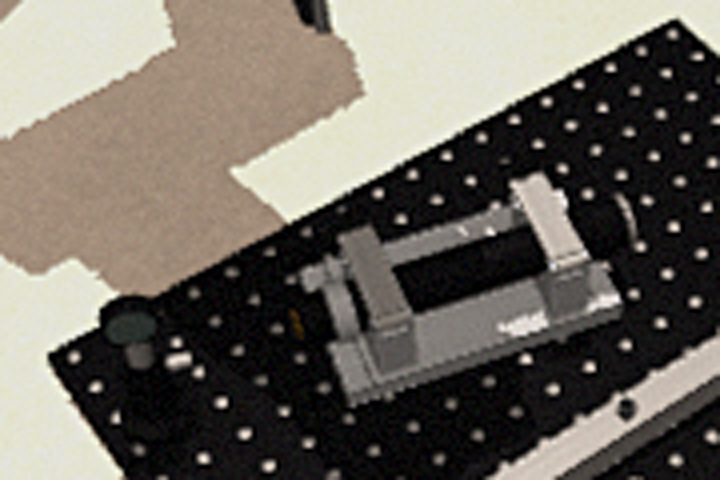

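Both straps measure within 0.02 rad of level, and the cradle hasn't moved. Now I'll tilt the tool back and lower the open fingers behind the near edge.

arm_command(motion=[[[0,-0.003,0],[0,-7.1,0]],[[0,-0.003,0],[0,-7.1,0]],[[0,0,0],[0,0,0]]])

```text
clock: 6.25
tcp_pos: [0.4545, 0.0115, 0.153]
tcp_rot: [0.128, 0.594, -0.167, 0.776]
force: [-0.8, 0.2, -0.9]
gripper_width: 0.085
```

```bash
python3 - <<'E'
from h import *
plan(cr(-85,0,20),down(yc,np.deg2rad(15))); print(r.state()["force"],r.state()["clock"])
E
```

```text
tcp [0.4545 0.0115 0.153 ] tool shift mm [116.2   3.6 -34.1] norm 0.1211
rotvec deg [-0.29  0.13  0.06]
[-0.8086176   0.20421754 -0.9189172 ] 6.25
```

arm_command(motion=[[[0.03,0.001,-0.009],[0,0,0]],[[0.03,0.001,-0.009],[0,0,0]],[[0.03,0.001,-0.008],[0,0,0]],[[0.02,0,-0.006],[0,0,0]],[[0.006,0,-0.002],[0,0,0]],[[0.003,0,-0.001],[0,0,0]],[[0,0,0],[0,0,0]]])

```text
clock: 6.95
tcp_pos: [0.4658, 0.0107, 0.0281]
tcp_rot: [0.131, 0.595, -0.169, 0.775]
force: [-0.7, 0.4, 1.7]
gripper_width: 0.0853
```

arm_command(motion=[[[0.005,0,-0.0014],[0,0,0]],[[0.005,0,-0.0014],[0,0,0]],[[0.004,0,-0.001],[0,0,0]],[[0,0,0],[0,0,0]]])

```text
clock: 7.35
tcp_pos: [0.4692, 0.0103, 0.0154]
tcp_rot: [0.131, 0.593, -0.169, 0.777]
force: [-0.2, -0.2, -0.7]
gripper_width: 0.0852
```

arm_command(motion=[[[0.004,0,-0.001],[0,0,0]],[[0.004,0,-0.001],[0,0,0]],[[0.0,0,0],[0,0,0]]])

```text
clock: 7.65
tcp_pos: [0.4695, 0.0104, 0.0069]
tcp_rot: [0.131, 0.592, -0.168, 0.777]
force: [-0.3, 1.3, -0.1]
gripper_width: 0.0851
```

The 13 mm setback shows: no contact yet with TCP z at 6.9 mm. Going down 2.5 mm more, then turning the tool to the fence yaw, clear of the cradle.

arm_command(motion=[[[0.0025,0,-0.0006],[0,0,0]],[[0,0,0],[-6.95,0,1.86]],[[0,0,0],[-6.95,0,1.86]],[[0,0,0],[0,0,0]]])

```text
clock: 8.05
tcp_pos: [0.4696, 0.0109, 0.0038]
tcp_rot: [0.053, 0.604, -0.067, 0.792]
force: [0.4, -0.1, 0.1]
gripper_width: 0.0857
```

```bash
cat >> h.py <<'E'
nf,tf=ax(yf)
def st():
    s=r.state(); p=s["tcp_pos"]; f=s["force"]
    R=Ro.from_quat(s["tcp_rot"]).as_matrix()
    print("clk",s["clock"],"n to face mm",(((F0-p)@nf-.010)*1e3).round(1),"t rel fence",((p-F0)@tf*1e3).round(1),"z",(p[2]*1e3).round(1),"Fn",(f@nf).round(2),"Ft",(f@tf).round(2),"Fz",f[2].round(2),"yaw err deg",np.rad2deg(np.arctan2(-R[0,1],R[1,1])-yf).round(2),"tilt",np.rad2deg(np.arcsin(R[:,0]@nf)).round(2),"roll",np.rad2deg(np.arcsin(R[2,1])).round(2))
E
python3 - <<'E'
from h import *
st(); plan(F0-nf*.15+tf*-.0186)
E
```

```text
clk 8.05 n to face mm 182.5 t rel fence 0.3 z 3.8 Fn 0.41 Ft -0.05 Fz 0.08 yaw err deg -0.13 tilt 15.33 roll 0.17
tcp [0.4696 0.0109 0.0038] tool shift mm [  3.2 -18.8  43.2] norm 0.0473
```

arm_command(motion=[[[-0.001,0,-0.005],[0,0,0]],[[0,-0.009,0],[0,0,0]],[[0,-0.009,0],[0,0,0]],[[0.001,0,0.005],[0,0,0]],[[0.001,0,0.005],[0,0,0]],[[0.001,0,0.005],[0,0,0]],[[0.001,0,0.005],[0,0,0]],[[0.001,0,0.005],[0,0,0]]])

```text
clock: 8.85
tcp_pos: [0.4777, -0.0124, 0.0018]
tcp_rot: [0.055, 0.611, -0.072, 0.787]
force: [-7.0, 0.1, 3.7]
gripper_width: 0.0854
```

```bash
python3 - <<'E'
from h import *
st()
E
```

```text
clk 8.85 n to face mm 170.6 t rel fence -21.3 z 1.8 Fn -6.89 Ft -1.06 Fz 3.7 yaw err deg -0.82 tilt 14.35 roll -0.07
```

arm_command(motion=[[[-0.0015,0.0005,0.004],[-0.4,0.3,0.1]],[[0.0005,0,0.005],[-0.4,0,0.1]],[[0.001,0,0.005],[0,0,0]],[[0.001,0,0.005],[0,0,0]],[[0.001,0,0.005],[0,0,0]]])

```text
clock: 9.35
tcp_pos: [0.4987, -0.0163, 0.0037]
tcp_rot: [0.051, 0.617, -0.067, 0.783]
force: [-2.8, -1.0, -1.6]
gripper_width: 0.0853
```

```bash
python3 - <<'E'
from h import *
st()
im,P,K,T=shot("top")
cv2.imwrite("pics/t4.png",cv2.convertScaleAbs(cv2.resize(im[170:310,230:420],None,fx=4,fy=4,interpolation=cv2.INTER_CUBIC)[...,::-1],alpha=1.5))
im,P,K,T=shot("scene"); c=im.reshape(-1,3)
q=np.stack([(P-C)@nx,(P-C)@ty,P[...,2]-.012],-1).reshape(-1,3)*1e3
pl=q[(np.abs(q[:,2]-15)<3)&(c.min(1)>60)&(q[:,0]<85)&(q[:,0]>-50)&(np.abs(q[:,1])<110)]
print(cv2.minAreaRect(pl[:,:2].astype(np.float32)))
E
```

```text
clk 9.35 n to face mm 149.2 t rel fence -21.7 z 3.7 Fn -2.57 Ft -1.48 Fz -1.64 yaw err deg -0.07 tilt 13.53 roll -0.18
((19.832971572875977, 10.512626647949219), (96.3183364868164, 160.01553344726562), 14.61186408996582)
```

View pics/t4.png

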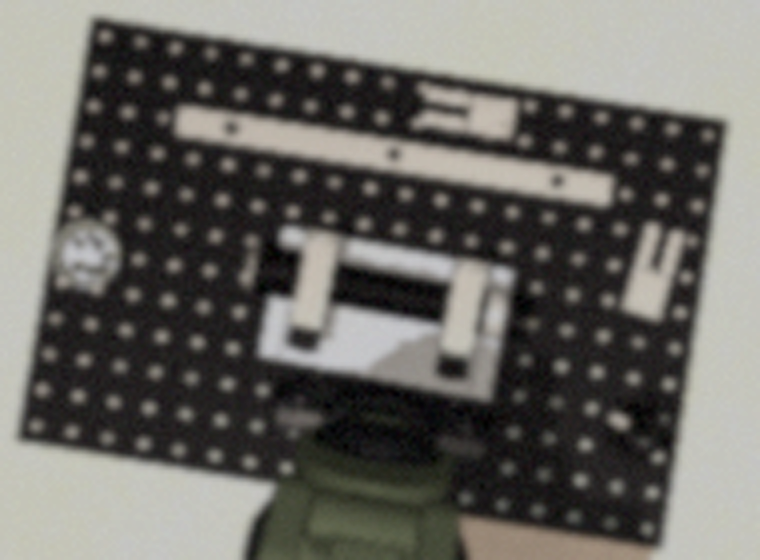

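The cradle squared itself to the fingers: yaw is now -9.4° against the fence's -9.6°. In the picture its far edge (y ≈ 230–265) is parallel to the fence bar above it (y ≈ 105–205). The gap is about 50 mm.

arm_command(motion=[[[0.001,0,0.005],[0,-0.7,0]],[[0.001,0,0.005],[0,-0.7,0]],[[0.001,0,0.005],[0,-0.2,0]],[[0.001,0,0.005],[0,-0.2,0]],[[0.001,0,0.005],[0,-0.2,0]],[[0.001,0,0.005],[0,-0.2,0]],[[0.001,0,0.005],[0,-0.2,0]],[[0.001,0,0.005],[0,-0.2,0]]])

```text
clock: 10.25
tcp_pos: [0.5338, -0.0201, 0.004]
tcp_rot: [0.049, 0.602, -0.065, 0.794]
force: [-4.3, 0.7, 0.5]
gripper_width: 0.0854
```

```bash
python3 - <<'E'
from h import *
st()
E
```

```text
clk 10.25 n to face mm 114.0 t rel fence -19.5 z 4.0 Fn -4.37 Ft -0.08 Fz 0.53 yaw err deg 0.24 tilt 15.65 roll -0.05
```

About 15 mm remains, so I'm slowing down.

arm_command(motion=[[[0.001,0,0.004],[0.1,0,0]],[[0.001,0,0.004],[0.1,0,0]],[[0.0007,0,0.003],[0,0,0]],[[0.0007,0,0.003],[0,0,0]],[[0.0005,0,0.002],[0,0,0]],[[0.0005,0,0.002],[0,0,0]]])

```text
clock: 10.85
tcp_pos: [0.5424, -0.0205, 0.0027]
tcp_rot: [0.05, 0.609, -0.065, 0.789]
force: [-11.0, 1.4, 7.7]
gripper_width: 0.085
```

```bash
python3 - <<'E'
from h import *
st()
E
```

```text
clk 10.85 n to face mm 105.4 t rel fence -18.5 z 2.7 Fn -11.11 Ft -0.45 Fz 7.74 yaw err deg 0.21 tilt 14.74 roll -0.01
```

arm_command(motion=[[[-0.002,0,0.0015],[0,-0.2,0]],[[0.0003,0,0.003],[0,-0.2,0]],[[0.0005,0,0.003],[0,0,0]],[[0.0005,0,0.003],[0,0,0]]])

```text
clock: 11.25
tcp_pos: [0.5511, -0.0212, 0.0052]
tcp_rot: [0.05, 0.607, -0.064, 0.791]
force: [-3.0, 0.2, -3.5]
gripper_width: 0.0855
```

```bash
python3 - <<'E'
from h import *
st()
E
```

```text
clk 11.25 n to face mm 96.7 t rel fence -17.8 z 5.2 Fn -3.03 Ft -0.26 Fz -3.54 yaw err deg 0.3 tilt 15.0 roll 0.05
```

arm_command(motion=[[[0.0007,0,0.002],[0.1,0,0]],[[0.0007,0,0.002],[0.1,0,0]],[[0.0007,0,0.002],[0,0,0]]])

```text
clock: 11.55
tcp_pos: [0.5518, -0.0208, 0.0033]
tcp_rot: [0.051, 0.611, -0.065, 0.787]
force: [-11.2, 1.1, 9.5]
gripper_width: 0.0851
```

```bash
python3 - <<'E'
from h import *
st()
E
```

```text
clk 11.55 n to face mm 96.1 t rel fence -17.3 z 3.3 Fn -11.18 Ft -0.81 Fz 9.48 yaw err deg 0.13 tilt 14.37 roll 0.12
```

arm_command(motion=[[[-0.002,0,0.0015],[0,-0.3,0]],[[-0.0005,0,0.002],[0,-0.2,0]],[[0,0,0.002],[0,0,0]]])

```text
clock: 11.85
tcp_pos: [0.5519, -0.0205, 0.005]
tcp_rot: [0.052, 0.611, -0.064, 0.787]
force: [-8.9, 1.2, 2.1]
gripper_width: 0.0857
```

```bash
python3 - <<'E'
from h import *
st()
E
```

```text
clk 11.85 n to face mm 96.1 t rel fence -17.0 z 5.0 Fn -9.0 Ft -0.35 Fz 2.13 yaw err deg 0.11 tilt 14.35 roll 0.16
```

The position has stalled at the fence, and a 2 mm command gives 9 N. Raising the push.

arm_command(motion=[[[-0.0003,0,0.003],[0,0,0]],[[-0.0003,0,0.0033],[0,0,0]],[[-0.0003,0,0.0033],[0,0,0]]])

```text
clock: 12.15
tcp_pos: [0.5516, -0.0205, 0.005]
tcp_rot: [0.052, 0.618, -0.064, 0.782]
force: [-13.1, 2.0, 5.2]
gripper_width: 0.0856
```

```bash
cat >chk.py <<'E'
from h import *
import sys
for k in range(3):
    st(); out=[(n,shot(n)) for n in ("scene","top")]
st()
for n,(im,P,K,T) in out:
    c=im.reshape(-1,3); q=np.stack([(P-F0)@nf+.010,(P-F0)@tf,P[...,2]-.012],-1).reshape(-1,3)*1e3
    if n=="scene":
        pl=q[(np.abs(q[:,2]-15)<3)&(c.min(1)>60)&(q[:,0]<8)&(q[:,0]>-100)&(np.abs(q[:,1]+15)<100)]
        fe=q[(np.abs(q[:,2]-25)<3)&(c.min(1)>60)&(q[:,0]<40)&(q[:,0]>-10)&(np.abs(q[:,1])<150)]
        print(n,"plate",cv2.minAreaRect(pl[:,:2].astype(np.float32)),"fence",cv2.minAreaRect(fe[:,:2].astype(np.float32)))
        cy=np.median(pl[:,1])
        for a,b in((cy-80,cy-62),(cy-38,cy-5),(cy+5,cy+38),(cy+62,cy+80)):
            e=pl[(pl[:,1]>a)&(pl[:,1]<b)]; f=fe[(fe[:,1]>a)&(fe[:,1]<b)]
            if len(e)and len(f): print("  far edge n",np.percentile(e[:,0],97).round(1),"fence near n",np.percentile(f[:,0],3).round(1))
    for sy in(37,-63):
        s=q[(np.abs(q[:,1]-sy)<9)&(q[:,2]>55)&(q[:,2]<110)&(q[:,0]<-9)&(q[:,0]>-72)&(c.min(1)>60)]
        if len(s)>5: f=np.polyfit(s[:,0],s[:,2],1); print(n,sy,len(s),"strap angle",np.arctan(-f[0]).round(3))
    a=(170,310,230,420) if n=="top" else (170,390,190,450)
    cv2.imwrite(f"pics/{n}_{sys.argv[1]}.png",cv2.resize(im[a[0]:a[1],a[2]:a[3]],None,fx=3,fy=3,interpolation=cv2.INTER_CUBIC)[...,::-1])
E
python3 chk.py a
```

```text
clk 12.15 n to face mm 96.4 t rel fence -17.0 z 5.0 Fn -13.26 Ft -0.19 Fz 5.21 yaw err deg 0.07 tilt 13.35 roll 0.13
clk 12.25 n to face mm 96.3 t rel fence -17.0 z 5.0 Fn -12.78 Ft -1.44 Fz 6.35 yaw err deg 0.07 tilt 13.35 roll 0.13
clk 12.35 n to face mm 96.3 t rel fence -17.0 z 5.0 Fn -11.91 Ft -1.07 Fz 6.03 yaw err deg 0.07 tilt 13.36 roll 0.13
clk 12.45 n to face mm 96.3 t rel fence -17.0 z 5.0 Fn -12.04 Ft -1.19 Fz 6.92 yaw err deg 0.07 tilt 13.37 roll 0.13
scene plate ((-47.80369567871094, -9.149742126464844), (160.90621948242188, 89.6187973022461), 89.55313110351562) fence ((6.714239120483398, -0.319580078125), (298.90240478515625, 31.892305374145508), 89.9408950805664)
  far edge n -5.6 fence near n 2.1
  far edge n -4.6 fence near n 1.3
  far edge n -5.3 fence near n 1.6
  far edge n -4.5 fence near n 2.0
scene 37 164 strap angle -0.007
scene -63 179 strap angle -0.001
top 37 106 strap angle 0.004
top -63 105 strap angle 0.004
```

View pics/scene_a.png

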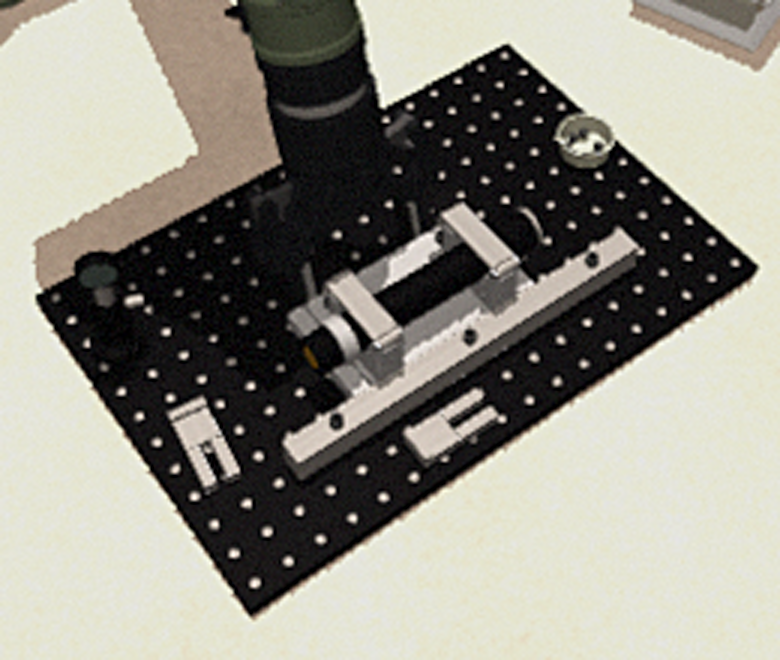

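The picture shows the cradle parallel against the fence at crop (340,400)–(530,285), both straps flat, and clamps, post and cup in place. The uniform 5 mm strip is the part of the plate hidden behind the taller fence. A brief firmer push will seat it, then I'll set about 15 N.

arm_command(motion=[[[-0.001,0,0.005],[0,-0.5,0]],[[-0.001,0,0.0055],[0,-0.5,0]],[[-0.001,0,0.0055],[0,-0.5,0]]])

```text
clock: 12.75
tcp_pos: [0.5516, -0.0205, 0.0051]
tcp_rot: [0.052, 0.618, -0.065, 0.782]
force: [-11.7, 0.7, 0.2]
gripper_width: 0.0855
```

```bash
python3 - <<'E'
from h import *
for k in range(4): st(); r.get_image("top")
E
```

```text
clk 12.75 n to face mm 96.4 t rel fence -17.0 z 5.1 Fn -11.66 Ft -1.24 Fz 0.17 yaw err deg 0.05 tilt 13.31 roll 0.11
clk 12.8 n to face mm 96.3 t rel fence -17.0 z 5.2 Fn -12.35 Ft -0.57 Fz 0.12 yaw err deg 0.05 tilt 13.31 roll 0.11
clk 12.85 n to face mm 96.4 t rel fence -17.0 z 5.2 Fn -12.95 Ft -0.73 Fz -0.17 yaw err deg 0.05 tilt 13.31 roll 0.11
clk 12.9 n to face mm 96.4 t rel fence -17.0 z 5.2 Fn -12.71 Ft -0.46 Fz 0.44 yaw err deg 0.05 tilt 13.31 roll 0.11
```

arm_command(motion=[[[-0.0008,0,0.006],[0,0,0]],[[-0.0008,0,0.006],[0,0,0]],[[-0.0008,0,0.006],[0,0,0]]])

```text
clock: 13.25
tcp_pos: [0.5511, -0.0204, 0.0052]
tcp_rot: [0.053, 0.631, -0.064, 0.772]
force: [-16.2, 1.6, 7.6]
gripper_width: 0.0855
```

```bash
python3 - <<'E'
from h import *
for k in range(4): st(); r.get_image("top")
E
```

```text
clk 13.25 n to face mm 96.9 t rel fence -17.0 z 5.2 Fn -16.28 Ft -1.17 Fz 7.63 yaw err deg 0.04 tilt 11.49 roll 0.07
clk 13.3 n to face mm 96.9 t rel fence -17.0 z 5.2 Fn -17.77 Ft -2.86 Fz 7.22 yaw err deg 0.03 tilt 11.45 roll 0.07
clk 13.35 n to face mm 96.8 t rel fence -17.0 z 5.2 Fn -17.9 Ft -1.06 Fz 7.22 yaw err deg 0.04 tilt 11.49 roll 0.07
clk 13.4 n to face mm 96.8 t rel fence -17.0 z 5.2 Fn -16.45 Ft -0.89 Fz 7.62 yaw err deg 0.04 tilt 11.5 roll 0.07
```

arm_command(motion=[[[-0.001,0,0.006],[0,-0.3,0]],[[-0.001,0,0.006],[0,-0.3,0]]])

```text
clock: 13.65
tcp_pos: [0.5509, -0.0204, 0.0054]
tcp_rot: [0.053, 0.634, -0.064, 0.769]
force: [-14.7, 0.4, 2.9]
gripper_width: 0.0855
```

```bash
python3 - <<'E'
from h import *
for k in range(5): st(); r.get_image("top")
E
```

```text
clk 13.65 n to face mm 97.1 t rel fence -17.0 z 5.4 Fn -14.54 Ft -2.09 Fz 2.93 yaw err deg 0.03 tilt 10.92 roll 0.05
clk 13.7 n to face mm 97.1 t rel fence -17.0 z 5.4 Fn -14.51 Ft -1.58 Fz 2.92 yaw err deg 0.03 tilt 10.9 roll 0.05
clk 13.75 n to face mm 97.1 t rel fence -17.0 z 5.4 Fn -15.38 Ft -1.49 Fz 3.63 yaw err deg 0.03 tilt 10.92 roll 0.05
clk 13.8 n to face mm 97.1 t rel fence -17.0 z 5.4 Fn -14.6 Ft -1.82 Fz 3.14 yaw err deg 0.02 tilt 10.92 roll 0.05
clk 13.85 n to face mm 97.1 t rel fence -17.0 z 5.3 Fn -14.48 Ft -1.04 Fz 3.74 yaw err deg 0.03 tilt 10.93 roll 0.05
```

Steady at about 14.7 N. One final check, including the top view for the bystanders.

```bash
python3 chk.py b
```

```text
clk 13.9 n to face mm 97.1 t rel fence -17.0 z 5.3 Fn -14.21 Ft -0.67 Fz 4.1 yaw err deg 0.03 tilt 10.93 roll 0.05
clk 14.0 n to face mm 97.1 t rel fence -17.0 z 5.4 Fn -14.53 Ft -0.88 Fz 3.82 yaw err deg 0.03 tilt 10.93 roll 0.05
clk 14.1 n to face mm 97.1 t rel fence -17.0 z 5.3 Fn -14.45 Ft -1.05 Fz 3.73 yaw err deg 0.03 tilt 10.93 roll 0.05
clk 14.2 n to face mm 97.1 t rel fence -17.0 z 5.4 Fn -14.82 Ft -1.34 Fz 3.43 yaw err deg 0.03 tilt 10.93 roll 0.05
scene plate ((-46.939659118652344, -9.101638793945312), (159.96482849121094, 89.0936050415039), 89.91697692871094) fence ((6.208182334899902, 0.2011871337890625), (298.78790283203125, 30.974042892456055), 89.97750854492188)
  far edge n -5.7 fence near n 1.8
  far edge n -4.9 fence near n 1.7
  far edge n -5.6 fence near n 2.1
  far edge n -4.9 fence near n 1.2
scene 37 168 strap angle 0.002
scene -63 182 strap angle -0.004
top 37 103 strap angle -0.011
top -63 108 strap angle -0.021
```

View pics/top_b.png

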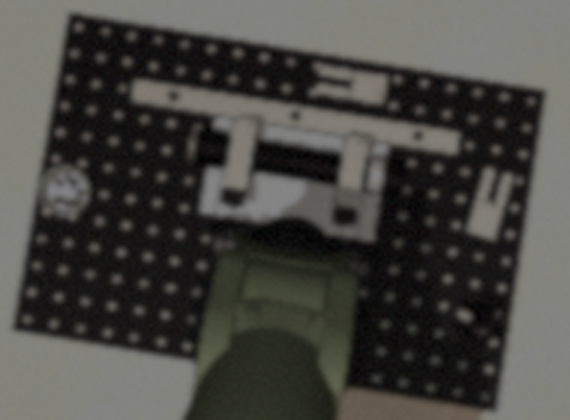

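The top view shows the cradle's far edge lying along the fence from (215,118) to (390,148) with no dark gap. Both straps are flat, and the cup and clamps are where they started. Handing in.

```bash
python3 -c "
from h import *
print(r.finish_job()); st()"
```

```text
the job is handed in; nothing more can be done
None
the job is handed in; nothing more can be done
```

I pressed both straps shut, left then right, with the closed fingers. Then I pushed the cradle against the fence with the open fingers and handed the job in with the arm still pushing. It took about 14 s of robot time.

**Last checks before hand-in:**
- **Straps:** both cameras put each strap within about 0.02 rad of level.
- **Flush:** the cradle is parallel to the fence within about 0.1°. The fingers stopped within 1 mm of the expected flush position and stayed there between 9 and 17 N.
- **Push:** it held steady at 14.2–15.4 N over the last half second.
- **Other things on the bench:** the cup and both clamps looked undisturbed in the last top view. The lens post looked the same in the earlier scene view. I did not measure any of them again.

**Less certain:**
- **Contact line:** the scene camera reads the plate's far edge 5–6 mm short of the fence. The reading is even along the edge, and the taller fence hides that strip from this camera. The contact itself is judged from the stop and the top view.
- **Finger forces:** pressing the straps ended at about 37 N (left) and 28 N (right), more than the snap needed.
- **Downward load:** the tool also presses down with about 3–4 N while holding the push.

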